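# Empty the plug tray and present it to the tag reader

## Robot

A 6-joint arm with a two-finger parallel gripper is mounted at the origin on the work surface. World frame = base frame: x ahead of the robot, y to its left, z up, the work surface at z = 0. Lengths are in m, angles in rad, forces in N, time in s.
With the tool pointing down it reaches from about 0.325 to 0.775 m from the base axis. Payload 9.3 kg.
Tool frame: the origin (TCP) lies on the centre line of the jaws, within the pads' length; the fingertips stand 22 mm ahead of it and the grasp point (between the pads) lies 3 mm ahead of it; z points along the fingers, y is the line along which they close (so a half turn about z gives the same grasp; the last joint's range is limited). The gripper opens to 85 mm and grips with 20 to 120 N. Pads are 22 mm wide; open, the fingers measure 114 mm over their backs; the gripper's body (76 mm by 85 mm) begins 54 mm behind the grasp point. The pads swing forward as they close: fully open they stand 13 mm farther back than shut.
Start: joints at [-1.45, 0.259, 0.021, 1.334, 0, 1.418], TCP at [0.149, -0.53, 0.253] pointing down, gripper open.
Joint ranges: [-3.04, 3.04], [-0.91, 1.82], [-1.04, 1.36], [-1.92, 1.95], [-1.52, 1.45], [-3.14, 3.14]. Speed limits (rad/s): [2.22, 2.22, 2.79, 3.14, 3.14, 3.14].

## Interface

Orientations are given as a unit quaternion [x, y, z, w].
In Python, from bench import observe, read_camera, finish_job gives the robot as it stands. The module is installed in compiled form; this text tells all that it offers.
- The arm moves only by the shell command python3 -m handwheel 'ROWS'. ROWS is a JSON object of lists of equal length, an entry for each row: "dr": the turn, a rotation vector about the tool's x, y, z each as a share of 90 degrees, from -1 to 1, a list of three; "offset": the shift along the tool's x, y, z each as a share of 300 mm, from -1 to 1, a list of three; "claw": the closure, from 0 (fully open) to 1 (shut). In form: {"dr": [[ax, ay, az], ...], "offset": [[dx, dy, dz], ...], "claw": [claw, ...]}. A call has exactly 5 rows; each row shifts and turns the commanded pose from where the row before left it, along the tool's axes as they then stand; what a row does not reach is not made up. A row lasts 1/8 s, in which the tool goes at most 62.5 mm and 10.7 degrees, less where a joint would pass 70% of its speed; a pose out of reach is approached as far as the arm can. A call with a number of a shift or a turn outside -1 to 1 is refused whole. A call with a gripper value outside its range is refused whole. The fingers move at their own pace and stop on an object; the grip force is fixed at half the most. Time passes only in rows, so rows that do not move let the fingers close, or fill a call up. It gives the time, the measured TCP pose, the force, the opening and the grip force at its end, in the units of the state.
- observe(): the state, without advancing time (a new reading comes with each control period).
- read_camera(name): name is "side" or "top"; returns a dict with "color" (420x560x3 uint8, red, green, blue), "z_map" (420x560 float32, m along the optical axis (not along the pixel's ray), 0 where there is no reading), "fx", "fy", "cx", "cy" (pixels), "camera_from_world" (4x4, takes a point from world to camera coordinates). Camera axes: x right, y up, looking along -z (the intrinsics and any distortion apply to the point x, -y, -z); pixel columns grow to the right and rows downward; lengths in m; the calibration is good to about 2 mm. A picture is of the moment at which its call begins.
- finish_job(): hands the job in; it is judged then, once.
The state is a dict: "clock": time; "joint_pos": joint angles; "joint_vel": joint speeds; "tau": joint torques, N m; "tool_pos": TCP position; "ee_rot": TCP orientation; "contact_force": force on the tool from outside, world axes, zero at the start; "torque": the same for the moment, N m; "opening": opening from 0.0 (shut) to 1.0 (fully open); "finger_force": force on a finger pad.
Only numpy, scipy, OpenCV 4.12 (cv2) and the standard library are available. Lean on these libraries where they do the work, as an engineer would, in place of code of your own. Each camera call takes 0.05 s, during which the arm holds its last target. There are 200 camera calls.

## Task

Lift the aluminium tray by its handle with the four connector plugs on it and tip it so that they all slide off its open end into the empty blue bin. Then carry the emptied tray over the standing battery packs to the tag reader and finish still holding it there: level, centred over the reader's window with its long sides in line with the reader's, hovering about 15 mm above the window and never touching the reader. Leave the packs, the flat module, the tape and the screwdriver where they are.

Things in the scene. Friction and masses are not known exactly. Their poses are not given: they have to be found in the camera images.
- tray: the small open aluminium tray, 160 x 110 mm, about 0.25 kg. Origin: centre of its underside; z up out of the tray; -x points to its OPEN end (no wall there). 4 mm floor, 3 mm walls reaching 24 mm above the underside along both long sides and at the closed +x end. A straight black handle bar bridges it from side to side (along tray y) on two thin posts; everything slides freely beneath it
- tray_grip (a point): middle of the tray's handle bar, at (30, 0, 73) mm in the tray frame. The bar is 10 mm thick (along tray x), 22 mm tall (62 to 84 mm above the underside) and 110 mm long (along tray y): pinch it across its thickness from above, firmly (it takes 70 N), so that the tray does not swing when tipped
- tray_lip (a point): middle of the tray's open end, on the floor's upper face, at (-80, 0, 4) mm in the tray frame
- bin: the open blue plastic parts bin standing among the racks, fixed, 190 (x) x 150 (y) x 75 mm high, 5 mm walls and floor, empty. Origin: centre of its underside, z up
- reader: the low grey box with a dark window in its top: a contactless tag reader, fixed, 150 (x) x 100 (y) x 30 mm high, cable on its +x end. Origin: centre of its underside, z up
- reader_glass (a point): centre of the reader's flat top window, 30 mm above the bench; axes as the reader's
- plug0: one of the four loose black connector plugs on the tray: a chunky block 24 x 18 x 16 mm, 15 g. Origin: centre of its underside. They stay put on the level tray and slide off when it is tipped steeply (some 30 to 45 degrees)
- plug1: one of the four loose black connector plugs on the tray: a chunky block 24 x 18 x 16 mm, 15 g. Origin: centre of its underside. They stay put on the level tray and slide off when it is tipped steeply (some 30 to 45 degrees)
- plug2: one of the four loose black connector plugs on the tray: a chunky block 24 x 18 x 16 mm, 15 g. Origin: centre of its underside. They stay put on the level tray and slide off when it is tipped steeply (some 30 to 45 degrees)
- plug3: one of the four loose black connector plugs on the tray: a chunky block 24 x 18 x 16 mm, 15 g. Origin: centre of its underside. They stay put on the level tray and slide off when it is tipped steeply (some 30 to 45 degrees)
- rack_a: grey two-slot pack rack, fixed, 72 x 46 x 45 mm, standing between the middle place and the left (+y) one; origin: centre of its underside. The packs standing in it reach 121 mm above the bench
- rack_b: grey two-slot pack rack, fixed, 72 x 46 x 45 mm, standing between the middle place and the right (-y) one; origin: centre of its underside. The packs standing in it reach 121 mm above the bench
- pack_a0: bystander: battery pack 25 x 34 x 105 mm (with a 12 mm plug stub on top), loose, upright in a rack slot. Origin: centre of its underside, 4 mm above the bench
- pack_a1: bystander: battery pack 25 x 34 x 105 mm (with a 12 mm plug stub on top), loose, upright in a rack slot. Origin: centre of its underside, 4 mm above the bench
- pack_b0: bystander: battery pack 25 x 34 x 105 mm (with a 12 mm plug stub on top), loose, upright in a rack slot. Origin: centre of its underside, 4 mm above the bench
- pack_b1: bystander: battery pack 25 x 34 x 105 mm (with a 12 mm plug stub on top), loose, upright in a rack slot. Origin: centre of its underside, 4 mm above the bench
- flat_pack: bystander: battery pack lying flat, 75 x 35 x 24 mm; origin: centre of its underside
- module: bystander: flat blue module, 90 x 35 x 12 mm; origin: centre of its underside
- tape: bystander: roll of tape lying flat, 70 mm across, 20 mm high; origin: centre of its underside
- driver: bystander: screwdriver lying flat along its own x axis, handle to -x, about 200 mm long, under 40 mm high
Things that resemble listed ones, but are neither listed nor needed, are in the scene too. Leave any purple look-alike of the plug0 alone. Of the things that look like the reader, the larger one is meant.

How it is judged:
By the outcome, as a careful person would: the job done as asked, in the order asked, and still so for the second after the job is handed in, while the arm keeps its last pose, push and grip.
It also fails if it takes over 72 s, if anything falls off the work surface, if the arm or the gripper's body presses on something with over 40 N, if the wrist force passes 120 N, or if a joint passes its speed limit or range.

## Working session

There is one attempt and no reset: what is moved stays moved. The work goes in short steps, Python scripts to look and compute and a shell command to move; the robot and the scene stay as the last step left them, time stands still between calls to the robot, and variables do not carry over. Pictures are saved under pics/ and viewed, at most 10 in all, crops included, and the job is handed in when it is done.

```bash
mkdir -p pics
cat > h.py <<'E'
import numpy as np, cv2
from bench import observe, read_camera
def cloud(d):
    z=d["z_map"]; h,w=z.shape
    u,v=np.meshgrid(np.arange(w),np.arange(h))
    X=(u-d["cx"])/d["fx"]*z; Y=(v-d["cy"])/d["fy"]*z
    P=np.stack([X,-Y,-z,np.ones_like(z)],-1)
    W=P@np.linalg.inv(np.array(d["camera_from_world"])).T
    W=W[...,:3]; W[z==0]=np.nan
    return W
E
python3 - <<'E'
from h import *
o=observe(); print(o)
for n in("top","side"):
    d=read_camera(n); cv2.imwrite(f"pics/{n}0.png",cv2.resize(d["color"][...,::-1],(800,600)))
    print(n,[k for k in d],d["fx"],d["cx"],d["cy"],d["camera_from_world"])
    np.savez(f"{n}0.npz",**{k:d[k] for k in d})
E
```

```text
{'clock': 0.0, 'joint_pos': array([-1.44960685e+00,  2.59196281e-01,  2.07228604e-02,  1.33366369e+00,
       -5.38204990e-06,  1.41820443e+00]), 'joint_vel': array([-0.0013432 ,  0.00034424,  0.00058394, -0.00110009, -0.00091704,
       -0.00030658]), 'tau': array([-1.11267931e-03, -5.55637515e+01,  3.44527280e+01,  1.37186740e-02,
       -2.14224597e-04, -1.48694932e-05]), 'tool_pos': array([ 0.14867285, -0.52926027,  0.2526486 ]), 'ee_rot': array([ 9.90644870e-01,  1.36463522e-01,  7.83480953e-06, -6.70349637e-04]), 'contact_force': array([ 0.15227712, -0.3805036 ,  0.24785558]), 'torque': array([ 0.01963738, -0.00320526,  0.03631531]), 'finger_force': 0.0, 'opening': 0.9986639763626901}
top ['color', 'z_map', 'fx', 'fy', 'cx', 'cy', 'camera_from_world'] 507.0498193758843 281.58622938755195 217.55620877858172 [[-0.01553114 -0.99986212  0.00587636 -0.00989038]
 [ 0.99458536 -0.01484467  0.10285721 -0.56484714]
 [-0.1027558   0.00744203  0.99467877 -1.44707402]
 [ 0.          0.          0.          1.        ]]
side ['color', 'z_map', 'fx', 'fy', 'cx', 'cy', 'camera_from_world'] 468.5558447029388 272.93876265520623 205.09068677061674 [[ 0.9459551  -0.32419165  0.00828978 -0.53096444]
 [ 0.17274489  0.52535486  0.83316354 -0.17195894]
 [-0.27445974 -0.78670328  0.55296456 -0.92975933]
 [ 0.          0.          0.          1.        ]]
```

View pics/top0.png

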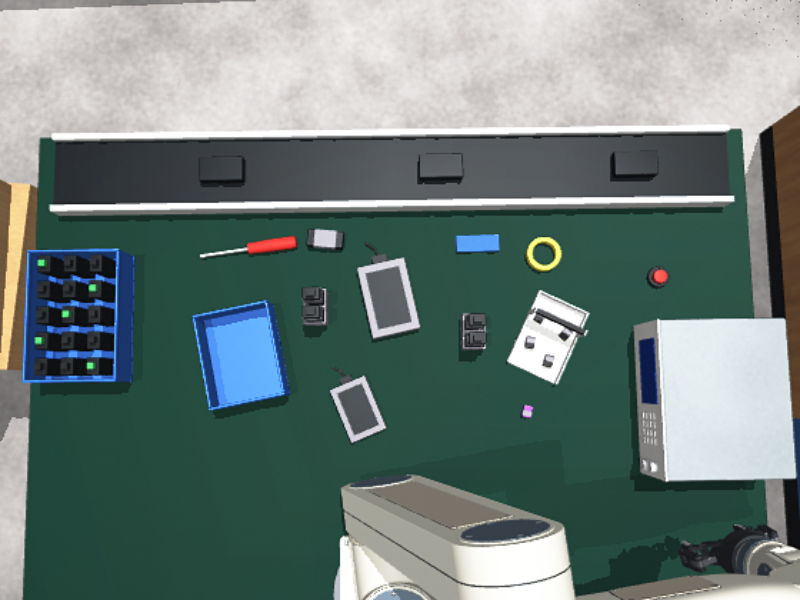

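View pics/side0.png

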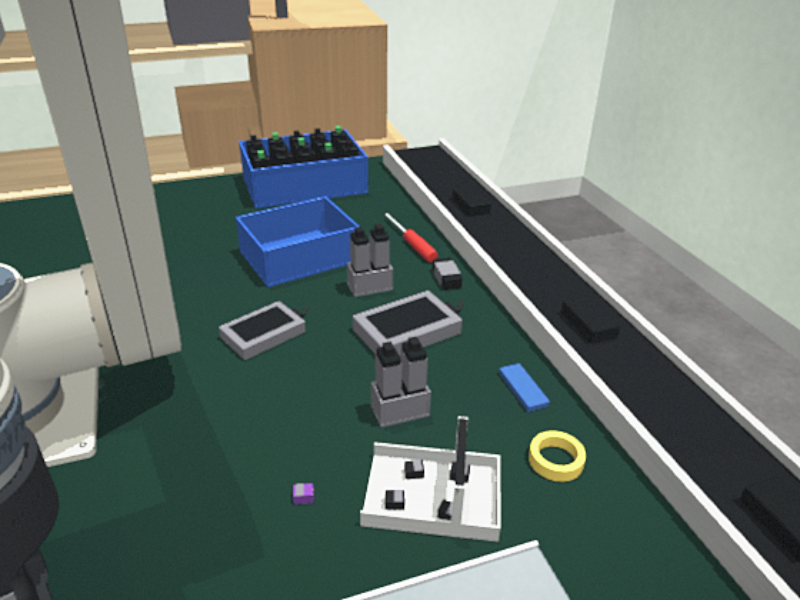

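Top view (800x600): tray at (548,337), with the handle at (556,318) and the open end pointing down-left. The empty bin is at (240,355). Reader candidates are the large one at (390,298) and the small one at (358,408). I choose the large one. Bin candidates are the empty one at (240,355) and the full one at (80,315). I choose the empty one. The purple look-alike plug is at (527,411).

Run:
```python
from h import *
out=[]
for n in("top","side"):
    d=dict(np.load(n+"0.npz")); W=cloud(d); x,y,z=W[...,0],W[...,1],W[...,2]
    d["W"]=W
    if n=="top":
        v,u=np.mgrid[:420,:560]; R=lambda a,b,c,e:(u>a*.7)&(u<b*.7)&(v>c*.7)&(v<e*.7)
        zones=dict(tray=(R(500,600,280,395),.018,.03),handle=(R(500,600,280,395),.07,.1),trayall=(R(500,600,280,395),.003,.03),bin=(R(185,295,295,415),.06,.085),reader=(R(350,425,255,345),.022,.04),ra=(R(295,332,280,332),.09,.14),rb=(R(455,492,305,355),.09,.14))
        boxes={}
        for k,(m,a,b) in zones.items():
            s=m&(z>a)&(z<b); p=W[s]
            r=cv2.minAreaRect((p[:,:2]*1000).astype(np.float32)); boxes[k]=r
            print(k,s.sum(),"c",np.round(r[0],1),"size",np.round(r[1],1),"ang",round(r[2],1),"z med/max",np.round(np.median(p[:,2])*1000,1),np.round(p[:,2].max()*1000,1))
        c=d["color"]; 
    else:
        for k in("tray","handle","trayall","bin","reader","ra","rb"):
            (cx,cy),(w,h),_=boxes[k]; a,b=zones[k][1:]
            s=(np.hypot(x*1000-cx,y*1000-cy)<np.hypot(w,h)/2*1.1)&(z>a)&(z<b); p=W[s]
            if len(p)<5: continue
            r=cv2.minAreaRect((p[:,:2]*1000).astype(np.float32))
            print("side",k,s.sum(),"c",np.round(r[0],1),"size",np.round(r[1],1),"ang",round(r[2],1),"z",np.round(np.median(p[:,2])*1000,1))
    # bench height
    s=(abs(z)<.02)&(d["color"][...,1]>d["color"][...,0].astype(int)+20); print("bench z",np.nanmedian(z[s]))
    crop=d["color"][...,::-1]
    if n=="top": c1=cv2.resize(crop[190:280,340:430],(400,400)); c2=cv2.resize(crop[170:310,130:310],(400,400))
    cv2.imwrite("pics/crop0.png",np.hstack([c1,c2]))
```

```text
tray 334 c [ 509.1 -314.6] size [111.1 160.6] ang 63.9 z med/max 22.8 29.8
handle 173 c [ 535.4 -326. ] size [109.   12.6] ang 62.9 z med/max 84.3 93.0
trayall 2440 c [ 507.4 -323.9] size [203.3 236.3] ang 88.3 z med/max 6.1 29.8
bin 595 c [479.5 306. ] size [190.1 151.4] ang 11.0 z med/max 73.7 83.2
reader 1744 c [600.1  12. ] size [164.3 100. ] ang 12.2 z med/max 30.8 40.0
ra 250 c [576.  158.1] size [33.7 61.3] ang 89.2 z med/max 109.5 126.0
rb 259 c [ 520.9 -160.5] size [61.4 34.8] ang 0.2 z med/max 110.3 129.0
bench z 0.0007342777260699318
side tray 1123 c [ 507.4 -314.3] size [113.  159.6] ang 63.7 z 21.0
side handle 368 c [ 533.9 -327.2] size [112.3  11.8] ang 64.1 z 83.6
side trayall 5416 c [ 509.1 -279.5] size [325.2 249.2] ang 8.4 z 8.9
side bin 952 c [477.9 306. ] size [192.5 159.4] ang 10.4 z 69.2
side reader 1721 c [592.   10.2] size [151.6 104.5] ang 12.4 z 30.1
side ra 335 c [574.3 157.7] size [39.2 62.4] ang 87.1 z 106.8
side rb 579 c [ 519.7 -161.6] size [36.8 62.3] ang 89.4 z 107.5
bench z -5.5604476841386585e-05
```

View pics/crop0.png

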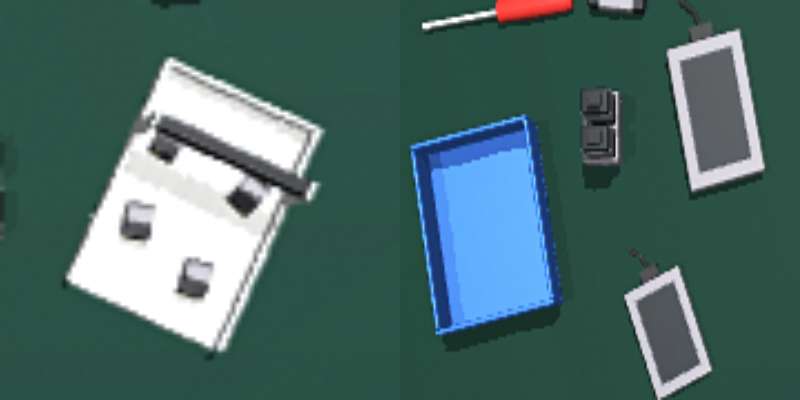

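The crop confirms the tray: handle at the closed end (crop pixels 230,155), four plugs on it, open end toward the lower left. It also shows the empty bin and the larger reader.

```bash
cat >> h.py <<'E'
from scipy.spatial.transform import Rotation as R
def plan(p,yaw,tilt=0,n=None):
    """p mm of TCP; yaw of tool y (deg); tilt about tool x (deg). Prints total shift (in current tool axes) and turn in row units"""
    o=observe(); A=R.from_quat(o["ee_rot"]); t=np.array(o["tool_pos"])*1000
    y=np.deg2rad(yaw); B=R.from_matrix(np.array([[-np.sin(y),np.cos(y),0],[np.cos(y),np.sin(y),0],[0,0,-1]]).T)
    B=R.from_matrix(np.column_stack([[-np.sin(y),np.cos(y),0],[np.cos(y),np.sin(y),0],[0,0,-1]]))*R.from_euler('x',tilt,degrees=True)
    dw=np.array(p)-t
    print("t",round(float(o["clock"]),2),"pos",t.round(1),"dw",dw.round(1),"F",np.round(o["contact_force"],1),"open",round(float(o["opening"]),3),"ff",o["finger_force"])
    print("shift cur axes",(A.inv().apply(dw)/300).round(4),"in target axes",(B.inv().apply(dw)/300).round(4),"turn",((A.inv()*B).as_rotvec(degrees=True)/90).round(4), "q",np.round(o["joint_pos"],2))
E
python3 - <<'E'
from h import *
plan((534.8,-326.9,180),-26)
W=cloud(dict(np.load("top0.npz"))); p=W[(W[...,1]<-.40)&(W[...,1]>-1)&(W[...,0]>.15)&(W[...,0]<.6)&(W[...,2]>.05)]
print(np.percentile(p,[1,50,99],axis=0), p.max(0))
E
```

```text
t 0.1 pos [ 148.7 -529.3  252.8] dw [386.1 202.4 -72.8] F [-0.6  0.8  0.6] open 0.998 ff 0.0
shift cur axes [ 1.4214 -0.3013  0.2431] in target axes [1.1705 0.861  0.2425] turn [-6.000e-04 -4.000e-04 -5.368e-01] q [-1.45  0.26  0.02  1.33  0.    1.42]
[[ 0.15637161 -0.73552544  0.05960624]
 [ 0.35198046 -0.58040653  0.14138029]
 [ 0.52694648 -0.41342805  0.68122417]] [ 0.531158   -0.40029373  0.69434532]
```

```bash
python3 -m handwheel '{"dr":[[0,0,0],[0,0,0],[0,0,0],[0,0,0],[0,0,0]],"offset":[[0.142,-0.03,0],[0.142,-0.03,0],[0.142,-0.03,0],[0.142,-0.03,0],[0.142,-0.03,0]],"claw":[0,0,0,0,0]}' >/dev/null
python3 -m handwheel '{"dr":[[0,0,0],[0,0,0],[0,0,0],[0,0,0],[0,0,0]],"offset":[[0.142,-0.03,0],[0.142,-0.03,0],[0.142,-0.03,0],[0.142,-0.03,0],[0.142,-0.03,0]],"claw":[0,0,0,0,0]}' >/dev/null
python3 -m handwheel '{"dr":[[0,0,-0.107],[0,0,-0.107],[0,0,-0.107],[0,0,-0.107],[0,0,-0.107]],"offset":[[0,0,0],[0,0,0],[0,0,0],[0,0,0],[0,0,0]],"claw":[0,0,0,0,0]}'
python3 - <<'E'
from h import *
plan((534.8,-326.9,76),-26)
E
```

```text
clock: 1.98
tool_pos: [0.5344, -0.3276, 0.2528]
ee_rot: [0.847, 0.531, -0.0, -0.0]
contact_force: [-0.3, 0.2, 0.3]
opening: 1.004
finger_force: 0.0
t 1.98 pos [ 534.4 -327.6  252.8] dw [   0.4    0.7 -176.8] F [-0.3  0.2  0.3] open 1.004 ff 0.0
shift cur axes [0.0025 0.0007 0.5893] in target axes [2.600e-03 2.000e-04 5.893e-01] turn [-0.0006 -0.0001  0.0017] q [-0.68  0.39  0.22  1.4  -0.    1.34]
```

```bash
python3 -m handwheel '{"dr":[[0,0,0.002],[0,0,0],[0,0,0],[0,0,0],[0,0,0]],"offset":[[0.0025,0,0.1],[0,0,0.1],[0,0,0.1],[0,0,0.06],[0,0,0.06]],"claw":[0,0,0,0,0]}' >/dev/null
python3 -m handwheel '{"dr":[[0,0,0],[0,0,0],[0,0,0],[0,0,0],[0,0,0]],"offset":[[0,0,0.05],[0,0,0.05],[0,0,0.04],[0,0,0.029],[0,0,0]],"claw":[0,0,0,0,0]}'
python3 - <<'E'
from h import *
plan((534.8,-326.9,76),-26)
a=[]
for n in("top","side"):
    d=read_camera(n); W=cloud(d)
    # project tray grip area
    P=np.array(d["camera_from_world"])@np.array([.535,-.327,.08,1]); u=d["cx"]+d["fx"]*P[0]/-P[2]; v=d["cy"]-d["fy"]*P[1]/-P[2]
    u,v=int(u),int(v); c=d["color"][max(v-60,0):v+60,max(u-60,0):u+60,::-1]; a.append(cv2.resize(c,(400,400)))
cv2.imwrite("pics/grasp.png",np.hstack(a))
E
```

```text
clock: 3.22
tool_pos: [0.5346, -0.3268, 0.076]
ee_rot: [0.85, 0.527, -0.0, -0.0]
contact_force: [-1.1, 0.9, 1.2]
opening: 0.997
finger_force: 0.0
t 3.23 pos [ 534.6 -326.8   76. ] dw [ 0.2 -0.1  0. ] F [-1.1  0.9  1.2] open 0.997 ff 0.0
shift cur axes [ 0.      0.0006 -0.0001] in target axes [ 0.      0.0006 -0.0001] turn [-0.0006 -0.0001 -0.0038] q [-0.68  0.48 -0.1   0.99 -0.    1.35]
```

View pics/grasp.png

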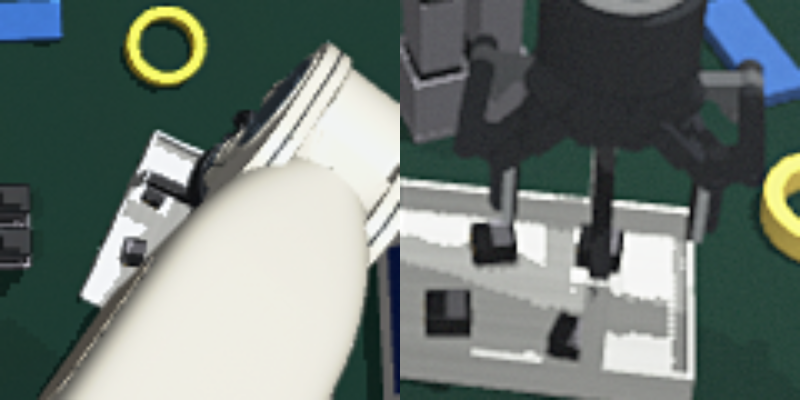

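The side half of the crop shows the bar at (600,200), midway between the open fingers at (505,190) and (700,190). I'll close on it.

```bash
for i in 1; do python3 -m handwheel '{"dr":[[0,0,-0.004],[0,0,0],[0,0,0],[0,0,0],[0,0,0]],"offset":[[0,0,0],[0,0,0],[0,0,0],[0,0,0],[0,0,0]],"claw":[1,1,1,1,1]}'>/dev/null
python3 -m handwheel '{"dr":[[0,0,0],[0,0,0],[0,0,0],[0,0,0],[0,0,0]],"offset":[[0,0,0],[0,0,0],[0,0,0],[0,0,0],[0,0,0]],"claw":[1,1,1,1,1]}'>/dev/null
python3 -m handwheel '{"dr":[[0,0,0],[0,0,0],[0,0,0],[0,0,0],[0,0,0]],"offset":[[0,0,0],[0,0,0],[0,0,0],[0,0,0],[0,0,0]],"claw":[1,1,1,1,1]}'
done
```

```text
clock: 5.2
tool_pos: [0.5349, -0.327, 0.0768]
ee_rot: [0.848, 0.53, 0.0, 0.0]
contact_force: [-1.0, 0.1, 5.9]
opening: 0.106
finger_force: 59.4
```

```bash
python3 -m handwheel '{"dr":[[0,0,0],[0,0,0],[0,0,0],[0,0,0],[0,0,0]],"offset":[[0,0,-0.01],[0,0,-0.02],[0,0,-0.04],[0,0,-0.05],[0,0,-0.05]],"claw":[1,1,1,1,1]}'>/dev/null
python3 -m handwheel '{"dr":[[0,0,0],[0,0,0],[0,0,0],[0,0,0],[0,0,0]],"offset":[[0,0,-0.06],[0,0,-0.06],[0,0,-0.06],[0,0,-0.06],[0,0,-0.06]],"claw":[1,1,1,1,1]}'>/dev/null
python3 -m handwheel '{"dr":[[0,0,0],[0,0,0],[0,0,0],[0,0,0],[0,0,0]],"offset":[[0,0,-0.06],[0,0,-0.05],[0,0,-0.03],[0,0,-0.02],[0,0,0]],"claw":[1,1,1,1,1]}'
python3 - <<'E'
from h import *
# tilt -50 pour pose: lip target in bin frame
th=np.deg2rad(50); bx,by,byaw=478.8,306,np.deg2rad(10.8)
for lipx,lipz in((25,100),):
    gx=lipx+110*np.cos(th)-66*np.sin(th); gz=lipz+110*np.sin(th)+66*np.cos(th)  # approx z of TCP ~76-4+..
    # TCP is at tray (30,0,76): relative lip (110,72)
    gx=lipx+110*np.cos(th)-72*np.sin(th); gz=lipz+110*np.sin(th)+72*np.cos(th)
    p=(bx+gx*np.cos(byaw),by+gx*np.sin(byaw),gz); print("pour tcp",np.round(p,1))
plan((p[0],p[1],267),10.8)
plan((p[0],p[1],p[2]),10.8,-50)
d=read_camera("side"); cv2.imwrite("pics/lift.png",d["color"][...,::-1])
E
```

```text
clock: 7.08
tool_pos: [0.5349, -0.327, 0.2657]
ee_rot: [0.848, 0.53, 0.0, 0.0]
contact_force: [-0.1, -0.2, -3.4]
opening: 0.105
finger_force: 58.4
pour tcp [518.6 313.6 230.5]
t 7.08 pos [ 534.9 -327.   265.7] dw [-16.3 640.6   1.3] F [-0.1 -0.2 -3.4] open 0.105 ff 58.44018638134003
shift cur axes [ 1.8959 -0.9843 -0.0046] in target axes [ 2.1078  0.3469 -0.0045] turn [ 1.000e-04  0.000e+00 -4.087e-01] q [-0.68  0.39  0.25  1.43  0.    1.34]
t 7.08 pos [ 534.9 -327.   265.7] dw [-16.3 640.6 -35.1] F [-0.1 -0.2 -3.4] open 0.105 ff 58.44018638134003
shift cur axes [ 1.8959 -0.9843  0.1169] in target axes [2.1078 0.1334 0.341 ] turn [-0.5358  0.1782 -0.3821] q [-0.68  0.39  0.25  1.43  0.    1.34]
```

View pics/lift.png

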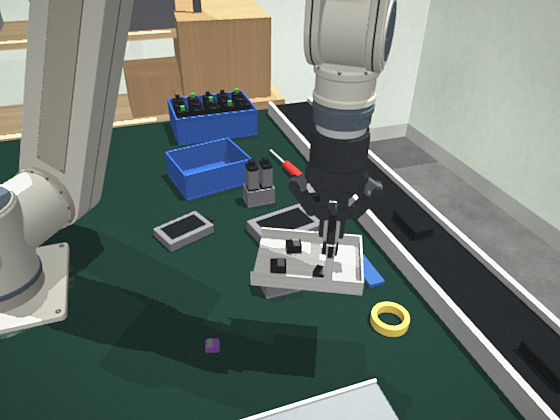

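Tray lifted level, with the four plugs still on it around (280,255) to (320,270). Now carrying it over to the bin.

```bash
python3 -m handwheel '{"dr":[[0,0,0],[0,0,0],[0,0,0],[0,0,0],[0,0,0]],"offset":[[0.03,-0.0156,0],[0.06,-0.031,0],[0.085,-0.0441,0],[0.085,-0.0441,0],[0.085,-0.0441,0]],"claw":[1,1,1,1,1]}'>/dev/null
python3 -m handwheel '{"dr":[[0,0,0],[0,0,0],[0,0,0],[0,0,0],[0,0,0]],"offset":[[0.085,-0.0441,0],[0.085,-0.0441,0],[0.085,-0.0441,0],[0.085,-0.0441,0],[0.085,-0.0441,0]],"claw":[1,1,1,1,1]}'>/dev/null
python3 -m handwheel '{"dr":[[0,0,0],[0,0,0],[0,0,0],[0,0,0],[0,0,0]],"offset":[[0.085,-0.0441,0],[0.085,-0.0441,0],[0.085,-0.0441,0],[0.085,-0.0441,0],[0.085,-0.0441,0]],"claw":[1,1,1,1,1]}'>/dev/null
python3 -m handwheel '{"dr":[[0,0,0],[0,0,0],[0,0,0],[0,0,0],[0,0,0]],"offset":[[0.085,-0.0441,0],[0.085,-0.0441,0],[0.085,-0.0441,0],[0.085,-0.0441,0],[0.085,-0.0441,0]],"claw":[1,1,1,1,1]}'>/dev/null
python3 -m handwheel '{"dr":[[0,0,0],[0,0,0],[0,0,0],[0,0,0],[0,0,0]],"offset":[[0.085,-0.0441,0],[0.085,-0.0441,0],[0.06,-0.031,0],[0.03,-0.0156,0],[0.016,-0.009,0]],"claw":[1,1,1,1,1]}'
python3 -m handwheel '{"dr":[[0,0,-0.03],[0,0,-0.05],[0,0,-0.05],[0,0,-0.05],[0,0,-0.05]],"offset":[[0,0,0],[0,0,0],[0,0,0],[0,0,0],[0,0,0]],"claw":[1,1,1,1,1]}'>/dev/null
python3 -m handwheel '{"dr":[[0,0,-0.05],[0,0,-0.05],[0,0,-0.05],[0,0,-0.029],[0,0,0]],"offset":[[0,0,0],[0,0,0],[0,0,0],[0,0,0],[0,0,0]],"claw":[1,1,1,1,1]}'
python3 - <<'E'
from h import *
plan((518.6,313.6,267),10.8)
plan((518.6,313.6,230.5),10.8,-50)
E
```

```text
clock: 10.25
tool_pos: [0.5183, 0.314, 0.2655]
ee_rot: [0.848, 0.53, -0.0, 0.0]
contact_force: [0.7, 0.4, -3.3]
opening: 0.105
finger_force: 58.5
clock: 11.5
tool_pos: [0.5188, 0.313, 0.2657]
ee_rot: [0.638, 0.77, -0.0, 0.0]
contact_force: [0.1, 0.3, -2.8]
opening: 0.106
finger_force: 58.5
t 11.5 pos [518.8 313.  265.7] dw [-0.2  0.6  1.3] F [ 0.1  0.3 -2.8] open 0.106 ff 58.48792254924774
shift cur axes [ 0.002  -0.0002 -0.0044] in target axes [ 0.002  -0.0002 -0.0044] turn [ 0.      0.0001 -0.0005] q [ 0.4   0.35  0.19  1.41 -0.    1.79]
t 11.5 pos [518.8 313.  265.7] dw [ -0.2   0.6 -35.2] F [ 0.1  0.3 -2.8] open 0.106 ff 58.48792254924774
shift cur axes [ 0.002  -0.0002  0.1173] in target axes [ 0.002  -0.09    0.0753] turn [-5.555e-01  3.000e-04 -5.000e-04] q [ 0.4   0.35  0.19  1.41 -0.    1.79]
```

```bash
python3 -m handwheel '{"dr":[[0,0,0],[0,0,0],[0,0,0],[0,0,0],[0,0,0]],"offset":[[0.002,0.01,0.03],[0,0.01,0.04],[0,0.01,0.04],[0,0.01,0.04],[0,0,0.02]],"claw":[1,1,1,1,1]}'>/dev/null
python3 -m handwheel '{"dr":[[-0.02,0,0],[-0.04,0,0],[-0.04,0,0],[-0.04,0,0],[-0.04,0,0]],"offset":[[0,0,0],[0,0,0],[0,0,0],[0,0,0],[0,0,0]],"claw":[1,1,1,1,1]}'>/dev/null
python3 -m handwheel '{"dr":[[-0.04,0,0],[-0.04,0,0],[-0.03,0,0],[-0.03,0,0],[-0.03,0,0]],"offset":[[0,0,0],[0,0,0],[0,0,0],[0,0,0],[0,0,0]],"claw":[1,1,1,1,1]}'>/dev/null
python3 -m handwheel '{"dr":[[-0.03,0,0],[-0.03,0,0],[-0.03,0,0],[-0.03,0,0],[-0.03,0,0]],"offset":[[0,0,0],[0,0,0],[0,0,0],[0,0,0],[0,0,0]],"claw":[1,1,1,1,1]}'
python3 - <<'E'
from h import *
plan((518.6,313.6,215),10.8,-50)
d=read_camera("side"); a=d["color"][90:230,120:330,::-1]
d=read_camera("top"); b=d["color"][170:310,110:320,::-1]
cv2.imwrite("pics/tip.png",np.vstack([cv2.resize(a,(450,300)),cv2.resize(b,(450,300))]))
E
```

```text
clock: 14.0
tool_pos: [0.5299, 0.3164, 0.2146]
ee_rot: [0.589, 0.712, 0.295, 0.244]
contact_force: [0.8, -0.2, -2.3]
opening: 0.108
finger_force: 58.8
t 14.0 pos [529.9 316.4 214.6] dw [-11.3  -2.8   0.4] F [ 0.8 -0.2 -2.3] open 0.108 ff 58.76826345920563
shift cur axes [-0.0021 -0.0264 -0.0283] in target axes [-0.0021 -0.0238 -0.0305] turn [-0.0548 -0.0004  0.0002] q [ 0.5   0.06 -0.63  0.12 -0.22  1.79]
```

View pics/tip.png

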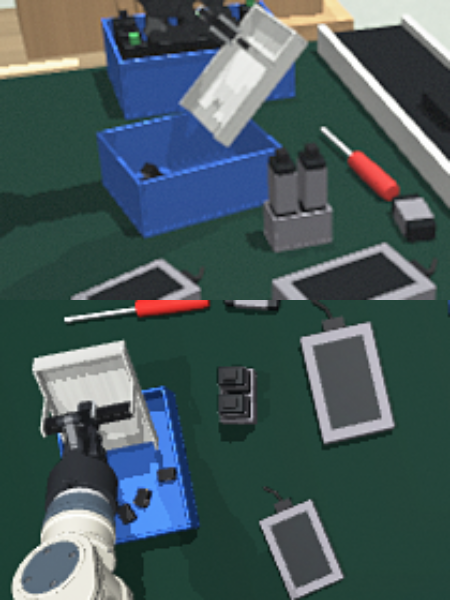

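Three plugs are visible in the bin at (127,512), (143,497) and (167,475). The fourth is hidden. I'll tip further, hold, then raise to look.

```bash
python3 -m handwheel '{"dr":[[-0.03,0,0],[-0.03,0,0],[-0.03,0,0],[-0.03,0,0],[0,0,0]],"offset":[[0,0,0],[0,0,0],[0,0,0],[0,0,0],[0,0,0]],"claw":[1,1,1,1,1]}'>/dev/null
python3 -m handwheel '{"dr":[[0,0,0],[0,0,0],[0,0,0],[0,0,0],[0,0,0]],"offset":[[0,0,0],[0,0,0],[0,0,0],[0,0,0],[0,0,0]],"claw":[1,1,1,1,1]}'
python3 - <<'E'
from h import *
plan((530,316,215),10.8,0)
plan((530,316,290),10.8,-55)
d=read_camera("side"); a=d["color"][90:230,120:330,::-1]
d=read_camera("top"); b=d["color"][170:310,110:320,::-1]
cv2.imwrite("pics/tip2.png",np.vstack([cv2.resize(a,(450,300)),cv2.resize(b,(450,300))]))
E
```

```text
clock: 15.35
tool_pos: [0.5303, 0.3165, 0.2146]
ee_rot: [0.563, 0.681, 0.361, 0.298]
contact_force: [-0.4, -0.1, -2.8]
opening: 0.107
finger_force: 58.9
t 15.35 pos [530.3 316.5 214.6] dw [-0.3 -0.5  0.4] F [-0.4 -0.1 -2.8] open 0.107 ff 58.91496956348419
shift cur axes [-0.0015  0.0004 -0.0018] in target axes [-0.0015 -0.0012 -0.0014] turn [ 6.2e-01 -2.0e-04  3.0e-04] q [ 0.52  0.07 -0.8  -0.24 -0.27  1.76]
t 15.35 pos [530.3 316.5 214.6] dw [-0.3 -0.5 75.4] F [-0.4 -0.1 -2.8] open 0.107 ff 58.91496956348419
shift cur axes [-0.0015  0.2072 -0.1423] in target axes [-0.0015  0.2052 -0.1452] turn [ 0.0088 -0.0003  0.0002] q [ 0.52  0.07 -0.8  -0.24 -0.27  1.76]
```

View pics/tip2.png

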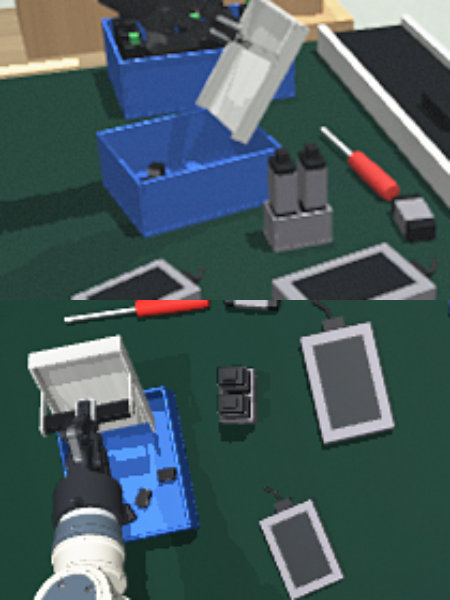

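The visible floor of the tray is clear. I'll raise it, level it, move toward the reader at height, and check the bin count.

```bash
python3 -m handwheel '{"dr":[[0,0,0],[0,0,0],[0,0,0],[0,0,0],[0,0,0]],"offset":[[0,0.03,-0.02],[0,0.05,-0.035],[0,0.05,-0.035],[0,0.05,-0.035],[0,0.027,-0.019]],"claw":[1,1,1,1,1]}'>/dev/null
python3 -m handwheel '{"dr":[[0.06,0,0],[0.07,0,0],[0.07,0,0],[0.07,0,0],[0.07,0,0]],"offset":[[0,0,0],[0,0,0],[0,0,0],[0,0,0],[0,0,0]],"claw":[1,1,1,1,1]}'>/dev/null
python3 -m handwheel '{"dr":[[0.07,0,0],[0.07,0,0],[0.07,0,0],[0.07,0,0],[0,0,0]],"offset":[[0,0,0],[0,0,0],[0,0,0],[0,0,0],[0,0,0]],"claw":[1,1,1,1,1]}'>/dev/null
python3 -m handwheel '{"dr":[[0,0,0],[0,0,0],[0,0,0],[0,0,0],[0,0,0]],"offset":[[-0.05,0,0],[-0.1,0,0],[-0.1,0,0],[-0.1,0,0],[-0.1,0,0]],"claw":[1,1,1,1,1]}'
python3 - <<'E'
from h import *
d=read_camera("top"); c=d["color"]
cv2.imwrite("pics/bin.png",cv2.resize(c[180:310,120:320,::-1],(780,507)))
d=dict(np.load("top0.npz")); 
for n,z0 in(("top",.03),("side",.03)):
    d=dict(np.load(n+"0.npz")); W=cloud(d); hsv=cv2.cvtColor(d["color"],cv2.COLOR_RGB2HSV)
    L=np.array([[.593],[.0105]]); dx=W[...,0]-.593; dy=W[...,1]-.0105; a=np.deg2rad(12.3)
    lx=dx*np.cos(a)+dy*np.sin(a); ly=-dx*np.sin(a)+dy*np.cos(a)
    inb=(abs(lx)<.1)&(abs(ly)<.07)
    for nm,m in(("top face",inb&(W[...,2]>.02)&(W[...,2]<.04)&(lx<.077)),("glass",inb&(abs(lx)<.074)&(W[...,2]>.02)&(d["color"].max(-1)<110)&(abs(ly)<.048))):
        m=cv2.morphologyEx(m.astype(np.uint8),cv2.MORPH_OPEN,np.ones((5,5))) >0
        p=np.stack([W[...,0][m],W[...,1][m]],-1)*1000
        r=cv2.minAreaRect(p.astype(np.float32)); print(n,nm,np.round(r[0],1),np.round(r[1],1),round(r[2],2),"mean",p.mean(0).round(1),"z",np.median(W[...,2][m]).round(4))
o=observe(); print(o["tool_pos"])
E
```

```text
clock: 17.95
tool_pos: [0.5541, 0.1821, 0.2912]
ee_rot: [0.637, 0.771, 0.001, 0.001]
contact_force: [-0.6, 0.2, -2.6]
opening: 0.105
finger_force: 58.9
top top face [593.8  10.7] [151.2 100. ] 12.17 mean [592.8  11.3] z 0.0309
top glass [593.1  10.4] [115.6  67.8] 11.97 mean [592.5  10.1] z 0.0311
side top face [592.2  10. ] [151.2 104.4] 12.24 mean [589.9   4.5] z 0.03
side glass [593.7  12.6] [118.8  68.5] 12.68 mean [592.1  10.9] z 0.0304
[0.55480473 0.17917988 0.2912146 ]
```

View pics/bin.png

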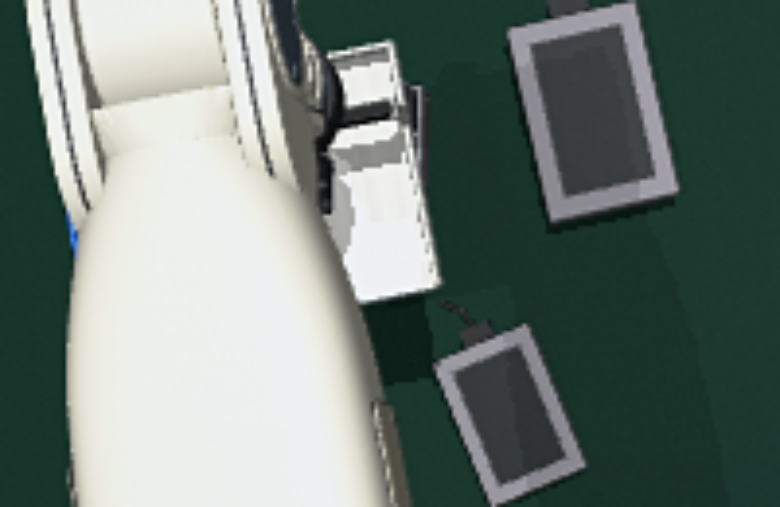

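The arm hides the bin here, and the visible part of the tray is empty. I'll go on over the reader, still high, and check the bin from there.

Run:
```python
from h import *
plan((622.3,16.9,270),12.2)
```

```text
t 18.0 pos [554.8 179.2 291.2] dw [  67.5 -162.3  -21.2] F [ 1.4 -2.5 -3.8] open 0.104 ff 58.943511843681335
shift cur axes [-0.5732  0.12    0.0725] in target axes [-0.5763  0.1056  0.0707] turn [ 0.0021  0.0016 -0.0163] q [ 0.17  0.31  0.19  1.45 -0.    1.55]
```

```bash
python3 -m handwheel '{"dr":[[0,0,0],[0,0,0],[0,0,0],[0,0,0],[0,0,0]],"offset":[[-0.1,0.02,0],[-0.1,0.02,0],[-0.1,0.02,0],[-0.1,0.02,0],[-0.09,0.02,0]],"claw":[1,1,1,1,1]}'>/dev/null
python3 -m handwheel '{"dr":[[0,0,-0.016],[0,0,0],[0,0,0],[0,0,0],[0,0,0]],"offset":[[-0.05,0.01,0.07],[-0.025,0.005,0],[0,0,0],[0,0,0],[0,0,0]],"claw":[1,1,1,1,1]}'
python3 - <<'E'
from h import *
plan((622.3,16.9,270),12.2)
plan((622.3,16.9,121),12.2)
d=read_camera("top"); a=d["color"][180:310,100:300,::-1]
d=read_camera("side"); np.savez("side1.npz",**d); b=d["color"][60:320,100:450,::-1]
cv2.imwrite("pics/over.png",np.hstack([cv2.resize(a,(400,300)),cv2.resize(b,(400,300))]))
W=cloud(d); x,y,z=W[...,0],W[...,1],W[...,2]
m=(d["color"].min(-1)>130)&(z>.17)&(z<.24)&(np.hypot(x-.593,y-.0106)<.11)
p=W[m]*1000; r=cv2.minAreaRect(p[:,:2].astype(np.float32)); print(len(p),r,np.percentile(p[:,2],[1,25,50,75,99]))
E
```

```text
clock: 19.25
tool_pos: [0.6207, 0.0244, 0.2699]
ee_rot: [0.627, 0.779, 0.0, 0.0]
contact_force: [-0.2, -0.4, -2.4]
opening: 0.103
finger_force: 58.9
t 19.25 pos [620.7  24.4 269.9] dw [ 1.6 -7.5  0.1] F [-0.2 -0.4 -2.4] open 0.103 ff 58.92148554325104
shift cur axes [-0.0257  0.     -0.0004] in target axes [-0.0257  0.0001 -0.0004] turn [0.0006 0.0002 0.0012] q [-0.1   0.38  0.24  1.43  0.    1.26]
t 19.25 pos [620.7  24.4 269.9] dw [   1.6   -7.5 -148.9] F [-0.2 -0.4 -2.4] open 0.103 ff 58.92148554325104
shift cur axes [-0.0256 -0.0005  0.4963] in target axes [-2.570e-02  1.000e-04  4.963e-01] turn [0.0006 0.0002 0.0012] q [-0.1   0.38  0.24  1.43  0.    1.26]
2608 ((591.1115112304688, 16.4654541015625), (162.81036376953125, 115.67153930664062), 12.41150188446045) [194.36765882 196.81721575 198.43704633 209.04477809 233.99419259]
```

View pics/over.png

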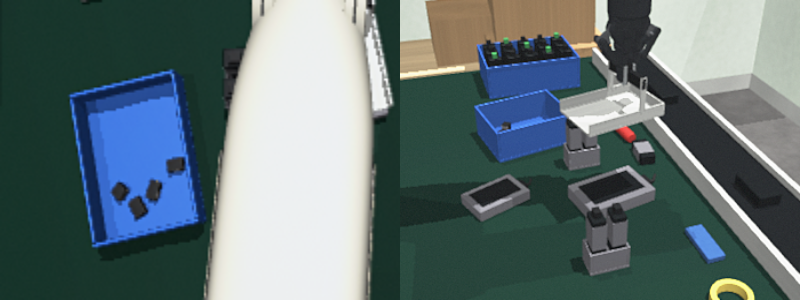

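All four plugs are in the bin, at (120,190), (138,207), (153,188) and (175,164), and the tray is empty. I'll check that it is level, then descend.

```bash
python3 -m handwheel '{"dr":[[0,0,0.001],[0,0,0],[0,0,0],[0,0,0],[0,0,0]],"offset":[[-0.026,0,0.03],[0,0,0.06],[0,0,0.06],[0,0,0.06],[0,0,0.06]],"claw":[1,1,1,1,1]}'>/dev/null
python3 -m handwheel '{"dr":[[0,0,0],[0,0,0],[0,0,0],[0,0,0],[0,0,0]],"offset":[[0,0,0.05],[0,0,0.04],[0,0,0.03],[0,0,0.01],[0,0,0]],"claw":[1,1,1,1,1]}'
cat > chk.py <<'E'
from h import *
for nm,zo in(("side1.npz",0.2699),(None,None)):
    if nm: d=dict(np.load(nm)); T=np.array([620.7,24.4,269.9])
    else: d=read_camera("side"); T=observe()["tool_pos"]*1000
    W=cloud(d)*1000; a=np.deg2rad(12.2); D=W-T
    lx=D[...,0]*np.cos(a)+D[...,1]*np.sin(a)+30; ly=-D[...,0]*np.sin(a)+D[...,1]*np.cos(a); lz=D[...,2]+76
    f=(abs(lx)<70)&(abs(ly)<45)&(abs(lz-4)<8)
    A=np.c_[lx[f],ly[f],np.ones(f.sum())]; c=np.linalg.lstsq(A,lz[f],rcond=None)[0]
    for _ in range(4):
        r=abs(A@c-lz[f])<1.5; c=np.linalg.lstsq(A[r],lz[f][r],rcond=None)[0]
    print(f.sum(),"tilt deg",np.rad2deg(c[:2]).round(2),"floor lz",c[2].round(2))
    m=(d["color"].min(-1)>100)&(abs(lx)<100)&(abs(ly)<75)&(lz>18)&(lz<28)
    r=cv2.minAreaRect(np.stack([lx[m],ly[m]],-1).astype(np.float32)); print("rim in tray frame",r)
plan((622.3,16.9,121),12.2)
E
python3 chk.py
```

```text
clock: 20.6
tool_pos: [0.6225, 0.0162, 0.1493]
ee_rot: [0.628, 0.778, 0.0, 0.0]
contact_force: [0.1, -0.4, -1.9]
opening: 0.108
finger_force: 58.9
907 tilt deg [0.09 0.07] floor lz 3.0
rim in tray frame ((0.04137420654296875, -1.6614151000976562), (115.97557830810547, 161.8997802734375), 89.9426040649414)
1044 tilt deg [ 0.18 -0.08] floor lz 2.97
rim in tray frame ((0.26375579833984375, -0.558258056640625), (115.22065734863281, 161.35243225097656), 89.98615264892578)
t 20.65 pos [622.6  16.2 149.6] dw [ -0.3   0.7 -28.6] F [-0.2  0.4 -3.1] open 0.107 ff 58.86243939399719
shift cur axes [ 0.0025 -0.0005  0.0954] in target axes [ 0.0025 -0.0004  0.0954] turn [ 0.0004  0.0001 -0.0002] q [-0.11  0.43  0.    1.15 -0.    1.25]
```

```bash
python3 -m handwheel '{"dr":[[0,0,0],[0,0,0],[0,0,0],[0,0,0],[0,0,0]],"offset":[[0.0025,0,0.03],[0,0,0.03],[0,0,0.02],[0,0,0.0125],[0,0,0]],"claw":[1,1,1,1,1]}'>/dev/null
python3 -m handwheel '{"dr":[[0,0,0],[0,0,0],[0,0,0],[0,0,0],[0,0,0]],"offset":[[0,0,0],[0,0,0],[0,0,0],[0,0,0],[0,0,0]],"claw":[1,1,1,1,1]}'
python3 chk.py|tail -4
python3 - <<'E'
from h import *
a=read_camera("side")["color"][60:320,100:450,::-1]; cv2.imwrite("pics/fin.png",cv2.resize(a,(700,520)))
E
```

```text
clock: 21.9
tool_pos: [0.6222, 0.0169, 0.1215]
ee_rot: [0.628, 0.778, 0.0, 0.0]
contact_force: [1.0, -0.3, -2.6]
opening: 0.106
finger_force: 58.9
1056 tilt deg [0.13 0.15] floor lz 3.22
rim in tray frame ((0.7071762084960938, -0.6245498657226562), (115.29070281982422, 162.17138671875), 89.4613037109375)
t 21.95 pos [622.2  16.9 121.5] dw [ 0.1 -0.  -0.5] F [ 0.1 -0.6 -2. ] open 0.103 ff 58.87803018093109
shift cur axes [-0.0001  0.0002  0.0016] in target axes [-0.0001  0.0002  0.0016] turn [ 0.      0.     -0.0003] q [-0.11  0.44 -0.04  1.09 -0.    1.25]
```

View pics/fin.png

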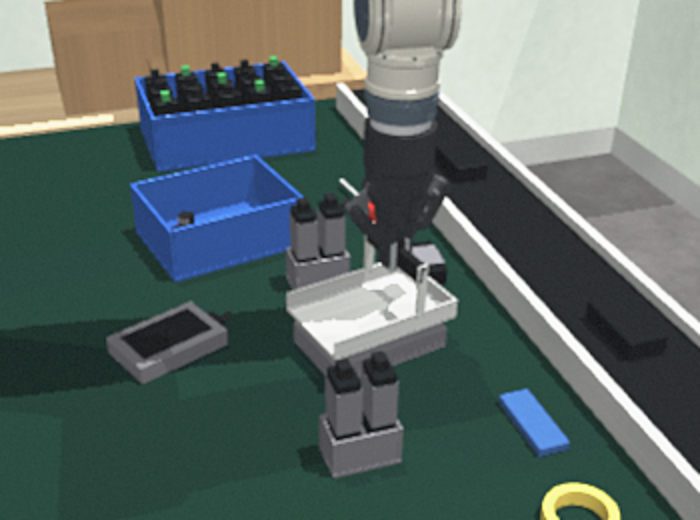

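The tray hovers level and aligned over the reader at (372,310), packs are upright and no contact force shows. Handing in.

```bash
python3 -c "from bench import finish_job; print(finish_job())"
```

```text
the job is handed in; nothing more can be done
None
```

Job handed in at about 22 s: all four plugs are in the blue bin, and the empty tray is held level over the reader, about 15 mm above its window by my measurements and not touching it; the packs and the other items I could see are undisturbed.

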